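# Index the eyepiece fixture to its next detent and clamp it

## Task

The index table that carries the eyepiece barrels was left standing between two stations. Push it on counter-clockwise, seen from above, until you feel the spring detent drop into the very next notch, without forcing it; then press the cam clamp lever down hand tight, so that the plate is locked there. Leave the loose parts on the mat where they are.

Things in the scene. Friction and masses are not known exactly. Their poses are not given: they have to be found in the camera images.
- base: round grey cast base of the index table, bolted down on the blue bench mat (mat top 3 mm above the bench): foot 224 mm across, wall radius 105 mm, 58 mm high. Origin on the vertical turning axis at its underside, z up. It does not move. Its yaw tells nothing of where the notches lie.
- plate: aluminium tooling disc, 236 mm across, top 72 mm above the base's underside; turns endlessly about the base's axis (origin on it, at the base's underside). Six nests on a 50 mm radius: five hold black eyepiece barrels 41 mm across, 49 mm above the plate's top, one is empty (24 mm spigot); centre nut 22 mm high. It drags: moving a hand pin takes 2 to 3 N.
- plate_top (a point): centre of the plate's top. Below the plate, unseen, a ring has six notches 60 degrees apart; the plate was clamped on it at an arbitrary angle, so no pose tells where they are. The next one is 15 to 45 degrees counter-clockwise of the start. The ball drops in by itself over the last 4 degrees and draws the plate true; pushing a pin out again takes 9 to 13 N.
- pin0 (a point): one of three equal steel hand pins for turning the plate, 120 degrees apart on a 92 mm radius, each 10 mm thick and 42 mm tall, upright on the plate; this point is 22 mm above the plate's top, on the pin's axis. This one starts on the robot's side or to its left. Any pin may be pushed.
- pin1 (a point): second hand pin, 120 degrees counter-clockwise of pin0: same point. It starts near the clamp.
- pin2 (a point): third hand pin, 240 degrees counter-clockwise of pin0: same point. It starts on the far side.
- detent (a joint): drop of the spring detent, seen at its small dark release tab (12 x 18 mm) in a slot on the far side of the base wall: 0 m = ball seated in a notch (tab up), 0.004 m = ball riding on the ring between notches (tab 4 mm lower). Its spring presses with 8 to 10 N.
- lever: cam clamp lever on a grey bracket at the base's right (-y) side: steel handle 11 mm thick, 20 mm black ball knob. Origin at the pivot, 105 mm from the table's axis, 92 mm above the base's underside (0.5 mm either way); x runs outward along the handle to the knob. Starts 31 to 38 degrees above level; stays where left. The bracket: 100 to 144 mm from the axis, 30 wide, 103 high.
- lever_knob (a point): centre of the ball knob, 96 mm from the pivot. Pressed down, the lever is loose (1 to 2 N at the knob) until its cam meets the plate's rim 15 to 28 degrees above level (it differs), then grows stiffer. Hand tight means 7 to 10 N pressed at the knob; it then stays tight by itself, somewhere between 20 degrees and level. The knob swings outward as it goes down.
- shell: bystander: loose dark binocular barrel standing on the mat, 66 mm across at most, 98 mm tall; origin at the centre of its underside
- lockring: bystander: loose black locking ring, 52 mm across, 10 mm high; origin at the centre of its underside
- driver: bystander: loose blue-handled screwdriver lying on the mat along its x axis, about 0.2 m long
- cap: bystander: loose black lens cap, 54 mm across, 13 mm high; origin at the centre of its underside
There are look-alikes about, which are no part of the job. What is shaped like the part that bears lever but yellow is not meant.

How it is judged:
By the outcome, as a careful person would: the job done as asked, in the order asked, and still so for the second after the job is handed in, with the robot touching nothing.
It also fails if it takes over 72 s, if anything falls off the work surface, if the arm or the gripper's body presses on something with over 40 N, if the wrist force passes 120 N, or if a joint passes its speed limit or range.

## Robot

A 7-joint arm with a two-finger parallel gripper is mounted at the origin on the work surface. World frame = base frame: x ahead of the robot, y to its left, z up, the work surface at z = 0. Lengths are in mm, angles in rad, forces in N, time in s.
With the tool pointing down it reaches from about 350 to 900 mm from the base axis. Payload 7.2 kg.
Tool frame: the origin (TCP) lies on the mounting face of the last link; the fingertips stand 173 mm ahead of it and the grasp point (between the pads) lies 155 mm ahead of it; z points along the fingers, y is the direction in which the jaws open and shut (so a half turn about z gives the same grasp; the last joint's range is limited). The gripper opens to 85 mm and grips with 20 to 120 N. Pads are 22 mm wide; open, the fingers measure 114 mm over their backs; the gripper's body (76 mm by 85 mm) begins 54 mm behind the grasp point. The pads swing forward as they close: fully open they stand 13 mm farther back than shut.
Start: joints at [-1.321, 0.411, -0.013, 1.596, 0.006, 1.134, -0.082], TCP at [195.307, 593.699, 404.697] pointing down, gripper open.
Joint ranges: [-2.95, 2.95], [-0.29, 1.99], [-1.47, 1.44], [0.14, 2.54], [-1.03, 4.17], [0.13, 1.85], [-2.86, 2.86]. Speed limits (rad/s): [2.39, 2.39, 3.01, 3.01, 3.14, 3.14, 3.14].

## Interface

Orientations are given as a unit quaternion [x, y, z, w].
In Python, from station import bot gives the robot as it stands. The module is installed in compiled form; this text tells all that it offers.
- The arm moves only by the tool step_arm, never from a script. Its argument "motion" is a list that holds one entry, the list of rows, each a list of 5 numbers: the closure, from -1 (fully open) to 1 (shut), then the shift along the tool's x, y, z in cm, then the turn about the tool's z in degrees. A call has 1 to 8 rows; each row shifts and turns the commanded pose from where the row before left it, along the tool's axes as they then stand; what a row does not reach is not made up. A row lasts 1/8 s, in which the tool goes at most 62.5 mm and 10.7 degrees, less where a joint would pass 70% of its speed; a pose out of reach is approached as far as the arm can. A call with a gripper value outside its range is refused whole. The fingers move at their own pace and stop on an object; the grip force is fixed at half the most. Time passes only in rows, so rows that do not move let the fingers close. It gives the time, the measured TCP pose, the force and the opening at its end, in the units of the state.
- bot.get_obs(): the state, without advancing time (a new reading comes with each control period).
- bot.capture(name): name is "side" or "top"; returns (picture, depth): 480x640x3 uint8, red, green, blue; 480x640 float32, mm along the optical axis (not along the pixel's ray), 0 where there is no reading.
- bot.camera_params(name): a dict with "intrinsics" (3x3 intrinsics, pixels), "dist_coeffs" ([k1, k2, p1, p2, k3] as OpenCV has them; the pictures are not rectified), "pose" (4x4, takes a point from camera to world coordinates). Camera axes: x right, y down, z forward; pixel columns grow to the right and rows downward; lengths in mm; the calibration is good to about 2 mm. A picture is of the moment at which its call begins. camera_params takes no time and is no camera call.
- bot.job_done(): hands the job in, once; it reports no verdict.
The state is a dict: "clock": time; "qpos": joint angles; "dq": joint speeds; "effort": joint torques, N m; "eef_pos": TCP position; "orientation": TCP orientation; "wrist_force": force on the tool from outside, world axes, zero at the start; "ft_torque": the same for the moment, N m; "grip_width": finger opening in mm.
Only numpy, scipy, OpenCV 4.12 (cv2) and the standard library are available. Lean on these libraries where they do the work, as an engineer would, in place of code of your own. Each camera call takes 0.05 s, during which the arm holds its last target.

## Working session

There is one attempt and no reset: what is moved stays moved. The work goes in short steps, Python scripts to look and compute and a tool call to move; the robot and the scene stay as the last step left them, time stands still between calls to the robot, and variables do not carry over. Pictures are saved under pics/ and viewed, and the job is handed in when it is done.

Besides the shell and the picture viewer there is one more tool, called after "Call:" by a JSON object that holds its "op" and its "data", one argument or row to a line. step_arm: Moves the arm, as the interface text tells. Its arguments: {"type":"object","properties":{"motion":{"type":"array","items":{"type":"array","items":{"type":"array","items":{"type":"number"}}}}},"required":["motion"]}

```bash
mkdir -p pics; ls; python3 - <<'E'
from station import bot
import cv2,numpy as np
for n in ("top","side"):
    p,d=bot.capture(n); cv2.imwrite(f"pics/{n}0.png",p[:,:,::-1]); np.savez(f"{n}0.npz",p=p,d=d)
    c=bot.camera_params(n); print(n,c["intrinsics"],c["dist_coeffs"],np.round(c["pose"],4))
print(bot.get_obs())
E
```

```text
pics
top [[578.8274416    0.         323.99020756]
 [  0.         578.8274416  242.17513976]
 [  0.           0.           1.        ]] [-0.17097346  0.          0.          0.          0.        ] [[ 2.0000000e-02 -9.8140000e-01  1.9080000e-01  3.0162370e+02]
 [-9.9980000e-01 -1.8400000e-02  1.0400000e-02  5.3481600e+01]
 [-6.7000000e-03 -1.9100000e-01 -9.8160000e-01  1.5033143e+03]
 [ 0.0000000e+00  0.0000000e+00  0.0000000e+00  1.0000000e+00]]
side [[455.16271909   0.         320.39509708]
 [  0.         455.16271909 241.27121262]
 [  0.           0.           1.        ]] [-0.11809645  0.          0.          0.          0.        ] [[-8.853000e-01 -3.392000e-01  3.182000e-01  2.949232e+02]
 [-4.649000e-01  6.616000e-01 -5.883000e-01  6.473495e+02]
 [-1.100000e-02 -6.688000e-01 -7.434000e-01  8.058244e+02]
 [ 0.000000e+00  0.000000e+00  0.000000e+00  1.000000e+00]]
{'clock': 0.1, 'qpos': array([-1.3211596 ,  0.41182063, -0.01271089,  1.59697255,  0.0055812 ,
        1.13429897, -0.08222204]), 'dq': array([-0.00054652, -0.00364251, -0.00016223, -0.00208439,  0.00048818,
        0.00123489,  0.00029036]), 'effort': array([ 2.26480224e-03, -6.01830339e+01,  6.84124846e-01, -3.00088906e+01,
        1.41087695e-02,  6.39152204e-03,  5.56407059e-06]), 'eef_pos': array([195.274984  , 593.50061874, 403.93153564]), 'orientation': array([ 1.58253585e-01,  9.87398231e-01, -7.28473293e-04, -7.27051805e-05]), 'wrist_force': array([ 0.0057908 , -0.17296082,  0.60735719]), 'ft_torque': array([ 0.03701049,  0.02049102, -0.0095631 ]), 'grip_width': 85.19785916878234}
```

View pics/top0.png

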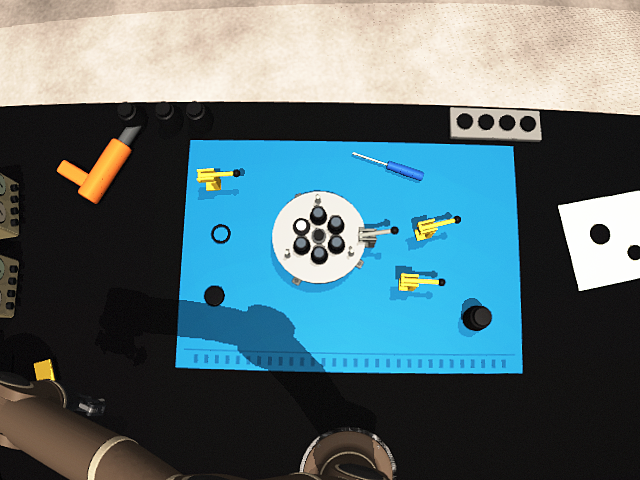

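View pics/side0.png

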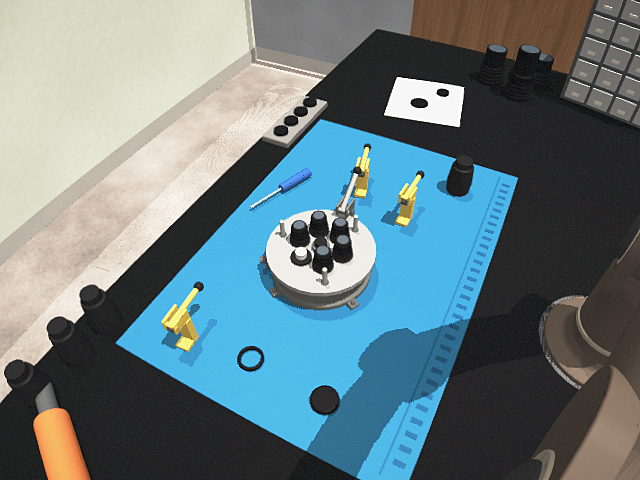

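The top view shows the index table at about (318,237). There are four levers: a grey one with its knob at (395,230), and yellow ones at (220,178), (437,226) and (420,282). The grey one on the table's right side is the one meant. I'll confirm that in an enlarged crop and measure.

```bash
cat > h.py <<'E'
import numpy as np,cv2
from station import bot
C={n:bot.camera_params(n) for n in("top","side")}
def ray(n,uv):
    c=C[n];K=np.array(c["intrinsics"]);D=np.array(c["dist_coeffs"]);T=np.array(c["pose"])
    u=cv2.undistortPoints(np.array(uv,float).reshape(-1,1,2),K,D).reshape(-1,2)
    d=np.c_[u,np.ones(len(u))]@T[:3,:3].T
    return T[:3,3],d
def onz(n,uv,z):
    o,d=ray(n,uv); return o+d*((z-o[2])/d[:,2])[:,None]
def proj(n,P):
    c=C[n];T=np.linalg.inv(np.array(c["pose"]))
    return cv2.projectPoints(np.array(P,float).reshape(-1,1,3),cv2.Rodrigues(T[:3,:3])[0],T[:3,3],np.array(c["intrinsics"]),np.array(c["dist_coeffs"]))[0].reshape(-1,2)
def tri(a,b):
    o1,d1=ray("top",[a]);o2,d2=ray("side",[b]);d1=d1[0];d2=d2[0]
    s=np.linalg.lstsq(np.c_[d1,-d2],o2-o1,rcond=None)[0]
    p,q=o1+s[0]*d1,o2+s[1]*d2
    return (p+q)/2,np.linalg.norm(p-q)
E
python3 - <<'E'
from h import *
t=np.load("top0.npz");s=np.load("side0.npz")
a=cv2.resize(t["p"][180:300,260:420],(800,600),interpolation=cv2.INTER_CUBIC)
b=cv2.resize(s["p"][155:315,250:410],(600,600),interpolation=cv2.INTER_CUBIC)
cv2.imwrite("pics/tc.png",a[:,:,::-1]);cv2.imwrite("pics/sc.png",b[:,:,::-1])
E
```

```text
(no output)
```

View pics/tc.png

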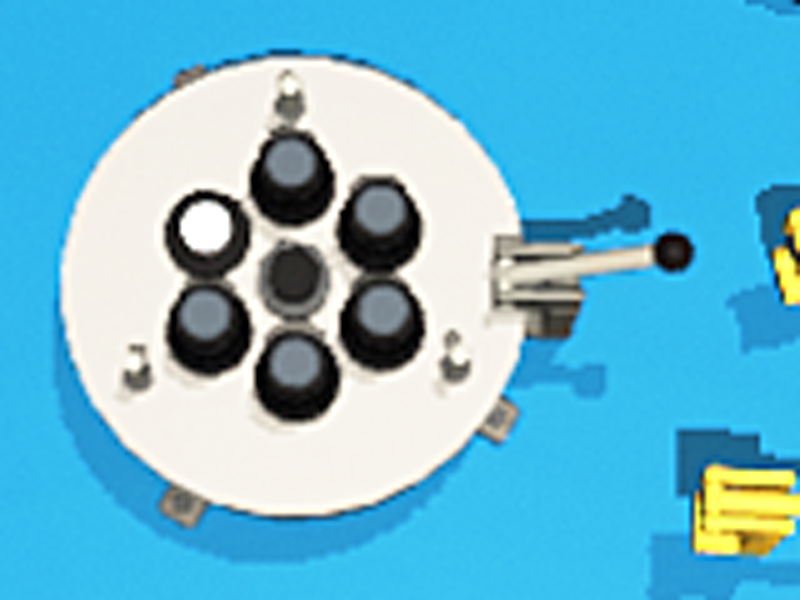

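View pics/sc.png

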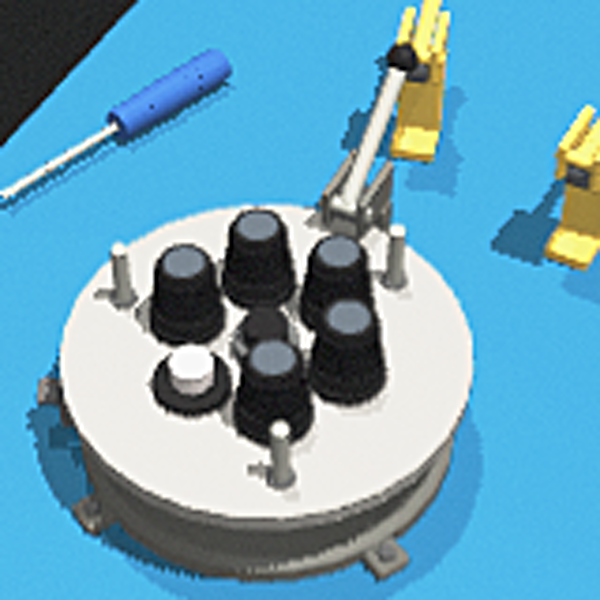

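The crops confirm it. The grey lever at (340-395,230-236) sits in the grey bracket on the table's rim, and its knob is at about (394,230) in top and (357,170) in side. The three pins are also visible. Next I'll measure the axis, pins and knob.

```bash
python3 - <<'E'
from h import *
from scipy.optimize import least_squares
ctr=[]
for n,off,box in(("top",None,(260,180,375,295)),("side",None,(255,195,385,305))):
    p=np.load(n+"0.npz")["p"].astype(int)
    hsv=cv2.cvtColor(p.astype(np.uint8),cv2.COLOR_RGB2HSV)
    m=((hsv[...,1]<40)&(hsv[...,2]>185)).astype(np.uint8)
    x0,y0,x1,y1=box; mm=np.zeros_like(m);mm[y0:y1,x0:x1]=m[y0:y1,x0:x1]
    cs=cv2.findContours(mm,cv2.RETR_EXTERNAL,cv2.CHAIN_APPROX_NONE)[0]
    c=max(cs,key=cv2.contourArea).reshape(-1,2)
    h=cv2.convexHull(c).reshape(-1,2)
    P=onz(n,h,75)[:,:2]
    r=least_squares(lambda q:np.hypot(P[:,0]-q[0],P[:,1]-q[1])-118,[*P.mean(0)],loss="soft_l1")
    print(n,r.x,np.round(np.abs(r.fun).mean(),2),np.hypot(*(P-r.x).T).mean())
    ctr.append(r.x)
A=np.mean(ctr,0);print("axis",A)
# pins/knob by two views (crop px ->)
T=lambda x,y:((x+.5)/5+260-.5,(y+.5)/5+180-.5)
S=lambda x,y:((x+.5)/3.75+250-.5,(y+.5)/3.75+155-.5)
for nm,a,b in(("pin far top",(289,77),(119,248)),("pin left top",(136,352),(279,430)),("pin right top",(453,338),(398,231)),("knob",(674,252),(402,57)),("lever root",(515,268),(347,205))):
    X,e=tri(T(*a),S(*b)); d=X[:2]-A; print(nm,np.round(X,1),"gap",round(e,1),"r",round(np.hypot(*d),1),"ang",round(np.degrees(np.arctan2(d[1],d[0])),1))
# pins by base on plane
for nm,b in(("far",(126,298)),("left",(281,481)),("right",(397,281))):
    X=onz("side",[S(*b)],75)[0];d=X[:2]-A;print(nm,np.round(X,1),round(np.hypot(*d),1),round(np.degrees(np.arctan2(d[1],d[0])),1))
E
```

```text
top [594.1669545   82.03887672] 1.71 118.76125466347123
side [598.83684816  84.88669181] 1.01 117.39549269183561
axis [596.50190133  83.46278426]
pin far top [691.   87.1 115.8] gap 1.2 r 94.6 ang 2.2
pin left top [551.6 158.9 110.7] gap 0.9 r 87.8 ang 120.8
pin right top [558.    3.7 116.8] gap 3.8 r 88.6 ang -115.8
knob [599.7 -99.5 152.1] gap 5.2 r 183.0 ang -89.0
lever root [601.7 -27.3  90.4] gap 1.7 r 110.8 ang -87.3
far [690.2  87.5  75. ] 93.8 2.4
left [548.3 164.2  75. ] 94.0 120.8
right [554.9   2.8  75. ] 90.8 -117.3
```

Pin0 is on the left and robot side at about 121°, radius 92, around axis ≈(598,83.5). Pin1 is near the clamp and pin2 is on the far side. I'll move over, with the fingers shut, to a spot just clockwise of pin0.

Call:
{"op": "step_arm", "data": {
  "motion": [
    [[1, -4.4, -2.5, 0, 0], [1, -4.4, -2.5, 0, 0], [1, -4.4, -2.5, 0, 0], [1, -4.4, -2.5, 0, 0], [1, -4.4, -2.5, 0, 0], [1, -4.4, -2.5, 0, 0], [1, -4.4, -2.5, 0, 0], [1, -4.4, -2.5, 0, 0]]
  ]
}}

```text
clock: 1.1
eef_pos: [468.0, 292.3, 404.5]
orientation: [0.158, 0.987, -0.0, -0.0]
wrist_force: [0.9, 1.0, 0.4]
grip_width: -0.1
```

Call:
{"op": "step_arm", "data": {
  "motion": [
    [[1, 0, 0, 0, -10], [1, 0, 0, 0, -10], [1, 0, 0, 0, -10], [1, 0, 0, 0, -10], [1, 0, 0, 0, -9], [1, 0, 0, 0, 0]]
  ]
}}

```text
clock: 1.85
eef_pos: [467.2, 293.5, 404.4]
orientation: [-0.265, 0.964, -0.0, -0.0]
wrist_force: [-0.3, 0.1, 0.2]
grip_width: 0.3
```

```bash
cat >> h.py <<'E'
def rot():
    from scipy.spatial.transform import Rotation as R
    return R.from_quat(bot.get_obs()["orientation"]).as_matrix()
def go(x,y,z):
    o=bot.get_obs();M=rot();d=np.array([x,y,z])-o["eef_pos"]
    print("pos",np.round(o["eef_pos"],1),"xang",round(np.degrees(np.arctan2(M[1,0],M[0,0])),1),"F",np.round(o["wrist_force"],2),"tool shift cm",np.round(M.T@d/10,2),"t",o["clock"])
E
python3 -c "
from h import *
go(576,178,320)"
```

```text
pos [467.2 293.5 404.4] xang -149.3 F [-0.3   0.11  0.22] tool shift cm [ -3.46 -15.49   8.43] t 1.85
```

Call:
{"op": "step_arm", "data": {
  "motion": [
    [[1, -0.9, -3.9, 2, 0], [1, -0.9, -3.9, 2, 0], [1, -0.8, -3.8, 2.2, 0], [1, -0.9, -3.9, 2.2, 0], [1, 0, 0, 0, 0], [1, 0, 0, 0, 0]]
  ]
}}

```text
clock: 2.6
eef_pos: [576.3, 179.0, 320.6]
orientation: [-0.264, 0.964, 0.0, -0.0]
wrist_force: [-0.3, 1.0, -0.2]
grip_width: -0.0
```

```bash
python3 - <<'E'
from h import *
go(576,178,263)
for n in("top","side"):
    p,_=bot.capture(n)
    a=p[170:310,240:420] if n=="top" else p[130:330,230:430]
    cv2.imwrite(f"pics/{n}1.png",cv2.resize(a,None,fx=3.5 if n=="top" else 3,fy=3.5 if n=="top" else 3,interpolation=cv2.INTER_CUBIC)[:,:,::-1])
E
```

```text
pos [576.3 179.  320.6] xang -149.3 F [-0.32  0.95 -0.16] tool shift cm [ 0.08 -0.08  5.76] t 2.6
```

View pics/side1.png

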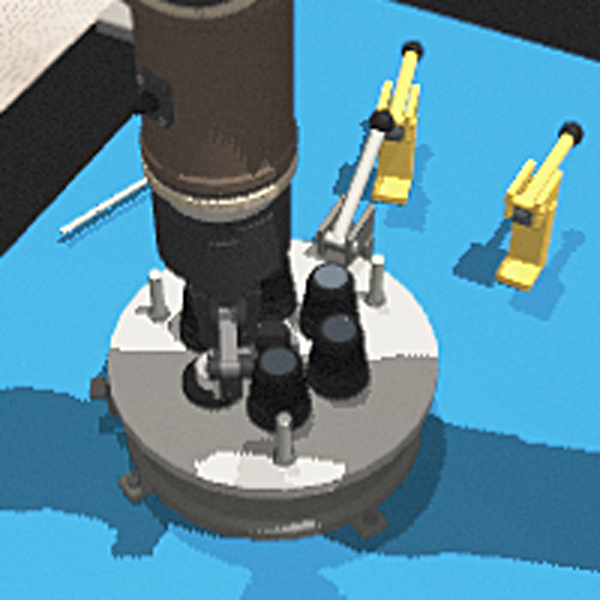

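View pics/top1.png

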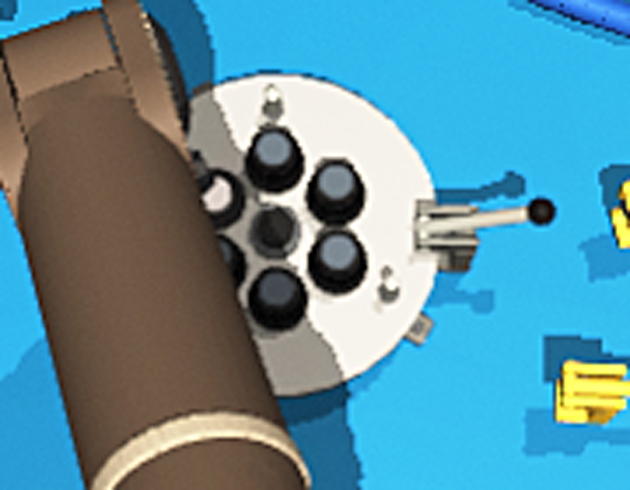

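The side view shows the shut fingertips above the plate, with pin0 ahead at crop (285,440), and nothing lies below their path. I'll check the projected landing spot against pin0 before descending.

```bash
python3 - <<'E'
from h import *
q=proj("side",[[576.3,179,147.6],[576.3,179,90],[550.2,162.1,117],[550.2,162.1,75]])
print((q-[230,130])*3)
E
```

```text
[[232.65324328 389.57927412]
 [235.47442065 445.46194593]
 [282.34049719 416.19207711]
 [282.64304767 455.43262971]]
```

Call:
{"op": "step_arm", "data": {
  "motion": [
    [[1, 0.1, -0.1, 2, 0], [1, 0, 0, 2, 0], [1, 0, 0, 1.7, 0], [1, 0, 0, 0, 0], [1, 0, 0, 0, 0]]
  ]
}}

```text
clock: 3.32
eef_pos: [576.4, 177.5, 264.4]
orientation: [-0.266, 0.964, 0.0, 0.0]
wrist_force: [-0.3, 0.1, 0.8]
grip_width: -0.2
```

Call:
{"op": "step_arm", "data": {
  "motion": [
    [[1, 0.25, 0, 0, 0], [1, 0.25, 0, 0, 0], [1, 0.25, 0, 0, 0], [1, 0.25, 0, 0, 0], [1, 0, 0, 0, 0]]
  ]
}}

```text
clock: 3.95
eef_pos: [567.5, 171.9, 263.7]
orientation: [-0.265, 0.964, 0.0, -0.0]
wrist_force: [-0.2, -0.2, 0.2]
grip_width: 0.0
```

Call:
{"op": "step_arm", "data": {
  "motion": [
    [[1, 0.16, 0.03, 0, -1], [1, 0.16, 0.03, 0, -1], [1, 0.16, 0.03, 0, -1]]
  ]
}}

```text
clock: 4.32
eef_pos: [563.0, 170.2, 263.7]
orientation: [-0.291, 0.957, 0.0, -0.0]
wrist_force: [-0.1, -0.5, 0.0]
grip_width: -0.3
```

Call:
{"op": "step_arm", "data": {
  "motion": [
    [[1, 0.16, 0.03, 0, -1], [1, 0.16, 0.03, 0, -1], [1, 0.16, 0.03, 0, -1]]
  ]
}}

```text
clock: 4.7
eef_pos: [559.6, 168.9, 263.9]
orientation: [-0.316, 0.949, 0.0, 0.002]
wrist_force: [6.8, 3.5, -4.0]
grip_width: 0.0
```

Call:
{"op": "step_arm", "data": {
  "motion": [
    [[1, 0, 0, 0, 0]]
  ]
}}

```text
clock: 4.82
eef_pos: [559.1, 168.6, 263.9]
orientation: [-0.316, 0.949, 0.0, 0.001]
wrist_force: [2.7, 1.9, -1.7]
grip_width: -0.1
```

```bash
python3 -c "
from h import *
go(576,178,263)
print(bot.get_obs()['ft_torque'])"
```

```text
pos [559.1 168.6 263.9] xang -143.2 F [ 2.65  1.91 -1.67] tool shift cm [-1.92 -0.26  0.09] t 4.825
[ 0.3432374  -0.65987498  0.00097407]
```

Call:
{"op": "step_arm", "data": {
  "motion": [
    [[1, 0.08, 0.02, 0, -0.5], [1, 0.08, 0.02, 0, -0.5], [1, 0.08, 0.02, 0, -0.5], [1, 0.08, 0.02, 0, -0.5]]
  ]
}}

```text
clock: 5.32
eef_pos: [556.3, 167.3, 263.9]
orientation: [-0.332, 0.943, 0.0, 0.001]
wrist_force: [4.8, 1.2, -2.7]
grip_width: 0.2
```

Call:
{"op": "step_arm", "data": {
  "motion": [
    [[1, 0.08, 0.02, 0, -0.5], [1, 0.08, 0.02, 0, -0.5], [1, 0.08, 0.02, 0, -0.5], [1, 0.08, 0.02, 0, -0.5]]
  ]
}}

```text
clock: 5.82
eef_pos: [553.3, 165.8, 264.0]
orientation: [-0.349, 0.937, -0.0, 0.001]
wrist_force: [5.6, 3.5, -3.5]
grip_width: -0.2
```

Call:
{"op": "step_arm", "data": {
  "motion": [
    [[1, 0.08, 0.02, 0, -0.5], [1, 0.08, 0.02, 0, -0.5], [1, 0.08, 0.02, 0, -0.5], [1, 0.08, 0.02, 0, -0.5]]
  ]
}}

```text
clock: 6.32
eef_pos: [550.4, 164.2, 264.0]
orientation: [-0.365, 0.931, -0.0, 0.001]
wrist_force: [4.9, 0.3, -2.7]
grip_width: 0.1
```

```bash
python3 - <<'E'
from h import *
go(576,178,263)
p,_=bot.capture("side"); a=p[130:330,230:430]
cv2.imwrite("pics/side2.png",cv2.resize(a,None,fx=3,fy=3,interpolation=cv2.INTER_CUBIC)[:,:,::-1])
E
```

```text
pos [550.4 164.2 264. ] xang -137.2 F [ 4.94  0.35 -2.75] tool shift cm [-2.82 -0.73  0.11] t 6.325
```

View pics/side2.png

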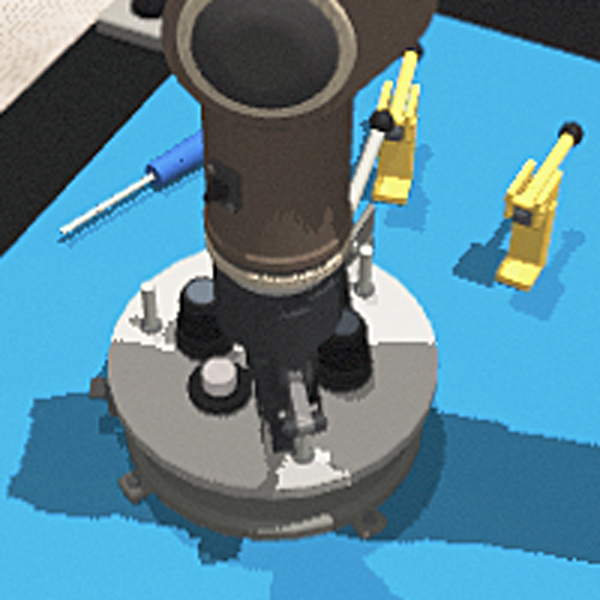

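The side view shows the fingers behind pin0 at crop (300,450), and the plate has turned a few degrees (the far pin moved left). I'll continue slowly.

Call:
{"op": "step_arm", "data": {
  "motion": [
    [[1, 0.08, 0.02, 0, -0.5], [1, 0.08, 0.02, 0, -0.5], [1, 0.08, 0.02, 0, -0.5], [1, 0.08, 0.02, 0, -0.5]]
  ]
}}

```text
clock: 6.88
eef_pos: [547.4, 162.4, 264.0]
orientation: [-0.381, 0.924, -0.0, 0.001]
wrist_force: [4.5, 1.5, -3.3]
grip_width: 0.0
```

Call:
{"op": "step_arm", "data": {
  "motion": [
    [[1, 0.08, 0.02, 0, -0.5], [1, 0.08, 0.02, 0, -0.5], [1, 0.08, 0.02, 0, -0.5]]
  ]
}}

```text
clock: 7.25
eef_pos: [545.3, 161.1, 264.0]
orientation: [-0.393, 0.919, -0.0, 0.001]
wrist_force: [5.7, 1.9, -2.2]
grip_width: 0.0
```

Call:
{"op": "step_arm", "data": {
  "motion": [
    [[1, 0.08, 0.02, 0, -0.5], [1, 0.08, 0.02, 0, -0.5], [1, 0.08, 0.02, 0, -0.5]]
  ]
}}

```text
clock: 7.62
eef_pos: [543.3, 159.8, 264.1]
orientation: [-0.405, 0.914, -0.0, 0.001]
wrist_force: [4.8, 1.8, -1.7]
grip_width: -0.3
```

Call:
{"op": "step_arm", "data": {
  "motion": [
    [[1, 0.08, 0.02, 0, -0.5], [1, 0.08, 0.02, 0, -0.5], [1, 0, 0, 0, 0]]
  ]
}}

```text
clock: 8.0
eef_pos: [541.9, 158.8, 264.1]
orientation: [-0.413, 0.911, -0.0, 0.001]
wrist_force: [5.0, 1.6, -2.1]
grip_width: -0.2
```

Call:
{"op": "step_arm", "data": {
  "motion": [
    [[1, 0.08, 0.02, 0, -0.5], [1, 0.08, 0.02, 0, -0.5], [1, 0.08, 0.02, 0, -0.5]]
  ]
}}

```text
clock: 8.38
eef_pos: [539.9, 157.5, 264.1]
orientation: [-0.425, 0.905, -0.0, 0.001]
wrist_force: [4.5, 1.0, -1.3]
grip_width: 0.2
```

Call:
{"op": "step_arm", "data": {
  "motion": [
    [[1, 0.08, 0.02, 0, -0.5], [1, 0.08, 0.02, 0, -0.5], [1, 0.08, 0.02, 0, -0.5]]
  ]
}}

```text
clock: 8.75
eef_pos: [538.0, 156.0, 264.1]
orientation: [-0.437, 0.899, -0.0, 0.001]
wrist_force: [5.7, 2.5, -1.6]
grip_width: -0.1
```

Call:
{"op": "step_arm", "data": {
  "motion": [
    [[1, 0.08, 0.02, 0, -0.5], [1, 0.08, 0.02, 0, -0.5], [1, 0.08, 0.02, 0, -0.5]]
  ]
}}

```text
clock: 9.12
eef_pos: [536.0, 154.5, 264.1]
orientation: [-0.449, 0.894, -0.0, 0.001]
wrist_force: [5.4, 1.0, -1.5]
grip_width: -0.0
```

Call:
{"op": "step_arm", "data": {
  "motion": [
    [[1, 0.08, 0.02, 0, -0.5], [1, 0.08, 0.02, 0, -0.5], [1, 0.08, 0.02, 0, -0.5]]
  ]
}}

```text
clock: 9.5
eef_pos: [534.1, 153.0, 264.2]
orientation: [-0.46, 0.888, -0.0, 0.001]
wrist_force: [5.7, 1.6, -1.1]
grip_width: -0.1
```

Call:
{"op": "step_arm", "data": {
  "motion": [
    [[1, 0.08, 0.01, 0, -0.5], [1, 0.08, 0.01, 0, -0.5], [1, 0.08, 0.01, 0, -0.5]]
  ]
}}

```text
clock: 9.88
eef_pos: [532.4, 151.3, 264.2]
orientation: [-0.472, 0.882, -0.0, 0.001]
wrist_force: [4.2, 2.3, -1.1]
grip_width: 0.4
```

Call:
{"op": "step_arm", "data": {
  "motion": [
    [[1, 0.08, 0.01, 0, -0.5], [1, 0.08, 0.01, 0, -0.5], [1, 0.08, 0.01, 0, -0.5]]
  ]
}}

```text
clock: 10.25
eef_pos: [530.8, 149.6, 264.2]
orientation: [-0.484, 0.875, 0.0, 0.001]
wrist_force: [3.9, 2.0, -1.3]
grip_width: 0.3
```

Call:
{"op": "step_arm", "data": {
  "motion": [
    [[1, 0.08, 0.01, 0, -0.5], [1, 0.08, 0.01, 0, -0.5], [1, 0.08, 0.01, 0, -0.5]]
  ]
}}

```text
clock: 10.62
eef_pos: [529.0, 147.6, 264.1]
orientation: [-0.495, 0.869, 0.0, 0.001]
wrist_force: [2.8, 2.6, 0.6]
grip_width: 0.0
```

Call:
{"op": "step_arm", "data": {
  "motion": [
    [[1, 0, 0, 0, 0]]
  ]
}}

```text
clock: 10.75
eef_pos: [528.9, 147.4, 264.0]
orientation: [-0.495, 0.869, -0.0, 0.0]
wrist_force: [3.2, 2.7, 1.9]
grip_width: -0.1
```

```bash
python3 - <<'E'
from h import *
go(576,178,263)
p,_=bot.capture("side"); a=p[130:330,230:430]
cv2.imwrite("pics/side3.png",cv2.resize(a,None,fx=3,fy=3,interpolation=cv2.INTER_CUBIC)[:,:,::-1])
go(576,178,263)
E
```

```text
pos [528.9 147.4 264. ] xang -120.7 F [3.16 2.72 1.95] tool shift cm [-5.04 -2.49  0.11] t 10.75
pos [528.9 147.4 264. ] xang -120.7 F [2.52 2.16 2.78] tool shift cm [-5.04 -2.49  0.11] t 10.8
```

View pics/side3.png

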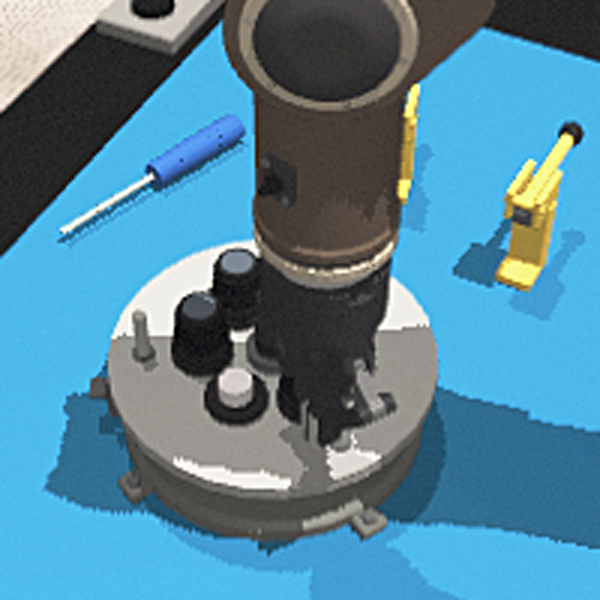

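```bash
python3 - <<'E'
from h import *
A=np.array([598,83.5])
for nm,b,z in(("far top",(139,315),117),("far base",(146,358),75),("pin0 base",(343,446),75),("spigot",(237,384),88)):
    X=onz("side",[((b[0]+.5)/3+229.5,(b[1]+.5)/3+129.5)],z)[0];d=X[:2]-A;print(nm,np.round(X,1),round(np.hypot(*d),1),round(np.degrees(np.arctan2(d[1],d[0])),1))
for b in ((155,),):pass
p,_=bot.capture("side"); a=p[220:300,260:380]
cv2.imwrite("pics/side4.png",cv2.resize(a,None,fx=6.6,fy=6.6,interpolation=cv2.INTER_CUBIC)[:,:,::-1])
go(576,178,263)
E
```

```text
far top [680.  127.8 117. ] 93.2 28.4
far base [677.3 129.5  75. ] 91.7 30.1
pin0 base [518.8 136.1  75. ] 95.1 146.4
spigot [602.6 130.4  88. ] 47.1 84.5
pos [528.9 147.4 264. ] xang -120.7 F [3.85 1.34 3.25] tool shift cm [-5.04 -2.49  0.1 ] t 10.85
```

View pics/side4.png

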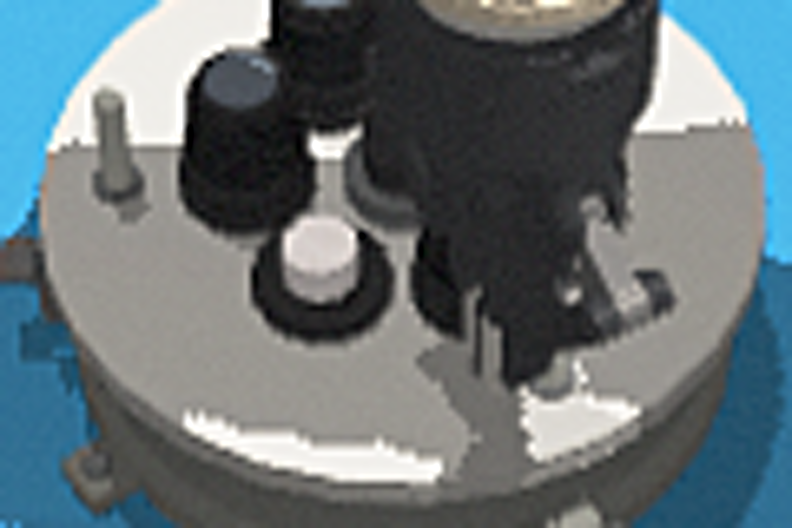

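Pin2 went from about 2.3° to about 29° while the tool turned only about 23°. The plate has therefore run about 4° ahead of the finger and left a 6 mm gap, which looks like the detent drop. I'll back the finger off and check the force zero.

Call:
{"op": "step_arm", "data": {
  "motion": [
    [[1, -0.3, 0.1, 0, 0], [1, -0.3, 0.1, 0, 0], [1, -0.3, 0.1, 0, 0], [1, 0, 0, 0, 0], [1, 0, 0, 0, 0]]
  ]
}}

```text
clock: 11.48
eef_pos: [530.7, 156.5, 263.5]
orientation: [-0.495, 0.869, 0.0, -0.0]
wrist_force: [-0.4, -0.1, -0.4]
grip_width: -0.1
```

Call:
{"op": "step_arm", "data": {
  "motion": [
    [[1, 0, 0, -2, 0], [1, 0, 0, -5, 0], [1, 0, 0, -5, 0], [1, 0, 0, -4, 0], [1, 0, 0, 0, 0]]
  ]
}}

```text
clock: 12.1
eef_pos: [531.3, 156.6, 427.2]
orientation: [-0.494, 0.869, -0.001, 0.003]
wrist_force: [0.2, 0.8, -0.6]
grip_width: 0.6
```

Call:
{"op": "step_arm", "data": {
  "motion": [
    [[1, 0, 0, 0, 10], [1, 0, 0, 0, 10], [1, 0, 0, 0, 10], [1, 0, 0, 0, 10], [1, 0, 0, 0, 10], [1, 0, 0, 0, 9.3], [1, 0, 0, 0, 0]]
  ]
}}

```text
clock: 12.98
eef_pos: [530.5, 156.5, 422.6]
orientation: [-0.0, 1.0, -0.0, -0.001]
wrist_force: [-0.5, 0.0, -0.2]
grip_width: 0.1
```

```bash
python3 -c "
from h import *
go(600,-103,400)"
```

```text
pos [530.5 156.5 422.6] xang -179.9 F [-0.48  0.05 -0.22] tool shift cm [ -6.93 -25.95   2.28] t 12.975
```

Call:
{"op": "step_arm", "data": {
  "motion": [
    [[1, -1, -3.9, 0, 0], [1, -1, -3.7, 0, 0], [1, -1, -3.7, 0, 0], [1, -1, -3.7, 0, 0], [1, -1, -3.7, 0, 0], [1, -1, -3.7, 0, 0], [1, -0.9, -3.5, 0, 0], [1, 0, 0, 0, 0]]
  ]
}}

```text
clock: 13.98
eef_pos: [599.5, -106.1, 422.8]
orientation: [0.001, 1.0, -0.001, -0.001]
wrist_force: [0.5, 0.1, 0.1]
grip_width: -0.2
```

```bash
python3 - <<'E'
from h import *
go(600,-103,350)
for n in("top","side"):
    p,_=bot.capture(n); np.savez(n+"5.npz",p=p)
    a=p[180:300,260:420] if n=="top" else p[155:315,250:410]
    cv2.imwrite(f"pics/{n}5.png",cv2.resize(a,(800,600) if n=="top" else (600,600),interpolation=cv2.INTER_CUBIC)[:,:,::-1])
E
```

```text
pos [ 599.5 -106.1  422.8] xang 179.9 F [0.47 0.12 0.08] tool shift cm [-0.05  0.33  7.28] t 13.975
```

View pics/side5.png

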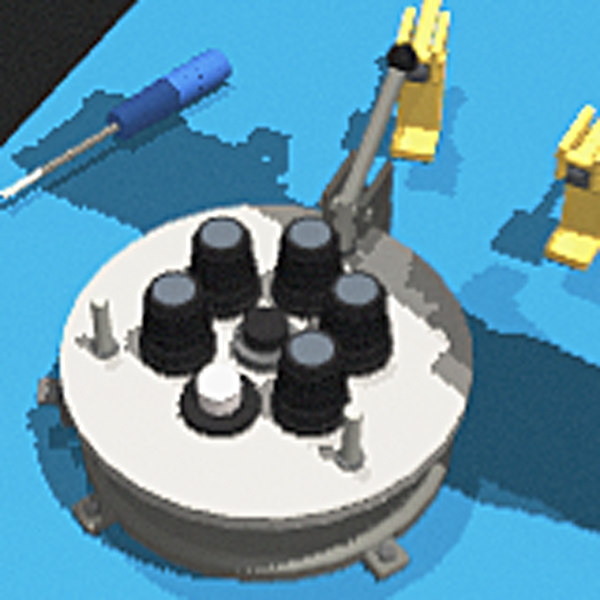

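View pics/top5.png

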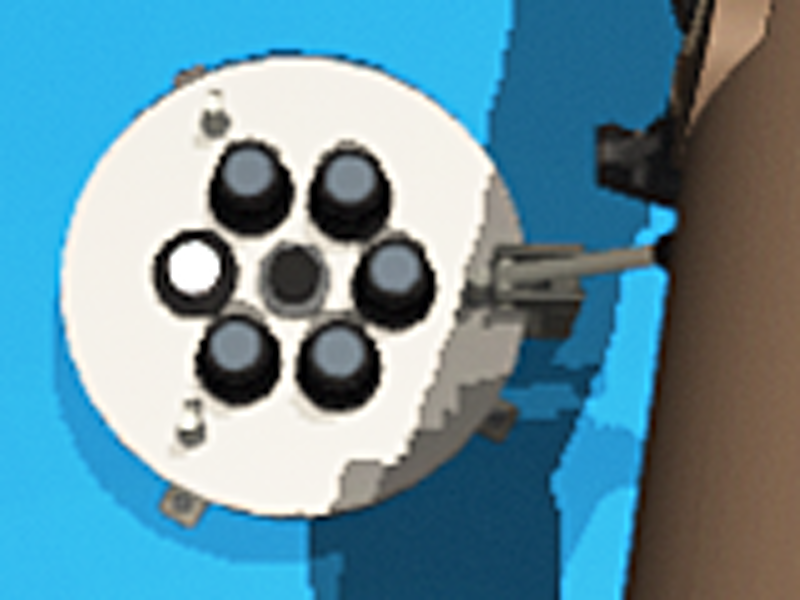

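```bash
python3 - <<'E'
from h import *
A=np.array([598,83.5])
T=lambda x,y:((x+.5)/5+260-.5,(y+.5)/5+180-.5)
S=lambda x,y:((x+.5)/3.75+250-.5,(y+.5)/3.75+155-.5)
def ang(n,f,b,z):
    X=onz(n,[f(*b)],z)[0];d=X[:2]-A;return round(np.degrees(np.arctan2(d[1],d[0])),1),round(np.hypot(*d),1)
for z,n,f,l in((117,"top",T,[("far",(289,77),(214,98)),("left",(136,352),(190,405))]),(117,"side",S,[("far",(119,248),(98,303)),("left",(279,430),(350,410))]),
 (124,"top",T,[("b far",(292,160),(248,172)),("b left",(210,315),(236,347)),("b near",(295,366),(337,351))]),(97,"top",T,[("spig",(205,226),(194,266))]),
 (124,"side",S,[("b",(187,262),(174,289)),("b2",(272,358),(312,351))])):
    for nm,a,b in l: print(n,nm,ang(n,f,a,z),ang(n,f,b,z))
E
```

```text
top far (np.float64(2.1), np.float64(92.1)) (np.float64(26.6), np.float64(90.1))
top left (np.float64(122.7), np.float64(88.9)) (np.float64(147.0), np.float64(87.8))
side far (np.float64(2.9), np.float64(93.0)) (np.float64(29.7), np.float64(93.6))
side left (np.float64(121.2), np.float64(93.4)) (np.float64(145.6), np.float64(90.9))
top b far (np.float64(1.0), np.float64(47.9)) (np.float64(28.2), np.float64(47.0))
top b left (np.float64(127.9), np.float64(49.3)) (np.float64(150.6), np.float64(52.7))
top b near (np.float64(-176.9), np.float64(54.8)) (np.float64(-153.8), np.float64(52.3))
top spig (np.float64(65.6), np.float64(48.3)) (np.float64(90.6), np.float64(48.9))
side b (np.float64(2.9), np.float64(49.5)) (np.float64(27.4), np.float64(51.4))
side b2 (np.float64(120.2), np.float64(50.3)) (np.float64(144.9), np.float64(51.2))
```

The careful comparison gives a plate turn of about 24.7°. The tool's turn since first touch was 23–25°, and a residual 4 N was still there, so the detent drop is not proven. I'll go back, push on gently and watch the force row by row: drag is about 5 N as read, while a seated pin would stall and climb.

Call:
{"op": "step_arm", "data": {
  "motion": [
    [[1, 1, 3.9, 0, 0], [1, 1, 3.8, 0, 0], [1, 1, 3.8, 0, 0], [1, 1, 3.8, 0, 0], [1, 1, 3.7, 0, 0], [1, 1, 3.7, 0, 0], [1, 0.9, 3.6, 0, 0], [1, 0, 0, 0, 0]]
  ]
}}

```text
clock: 15.08
eef_pos: [528.9, 165.3, 423.4]
orientation: [-0.005, 1.0, 0.001, -0.001]
wrist_force: [-0.1, 0.1, -0.3]
grip_width: 0.2
```

Call:
{"op": "step_arm", "data": {
  "motion": [
    [[1, 0, 0, 0, -10], [1, 0, 0, 0, -10], [1, 0, 0, 0, -10], [1, 0, 0, 0, -10], [1, 0, 0, 0, -10], [1, 0, 0, 0, -9.3], [1, 0, 0, 0, 0], [1, 0, 0, 0, 0]]
  ]
}}

```text
clock: 16.08
eef_pos: [530.7, 160.4, 423.6]
orientation: [-0.493, 0.87, -0.0, -0.0]
wrist_force: [-0.3, 0.5, 0.1]
grip_width: -0.3
```

```bash
python3 -c "
from h import *
go(531.5,157.0,264)
go(528.9,147.4,264)"
```

```text
pos [530.7 160.4 423.6] xang -120.9 F [-0.29  0.54  0.06] tool shift cm [ 0.25 -0.25 15.96] t 16.075
pos [530.7 160.4 423.6] xang -120.9 F [-0.29  0.54  0.06] tool shift cm [ 1.2  -0.52 15.96] t 16.075
```

Call:
{"op": "step_arm", "data": {
  "motion": [
    [[1, 0, -0.3, 4, 0], [1, 0, -0.2, 4, 0], [1, 0, 0, 4, 0], [1, 0, 0, 3.9, 0], [1, 0, 0, 0, 0], [1, 0, 0, 0, 0]]
  ]
}}

```text
clock: 16.82
eef_pos: [535.6, 158.3, 266.0]
orientation: [-0.494, 0.869, -0.0, 0.001]
wrist_force: [-0.2, 0.2, 0.6]
grip_width: -0.3
```

Call:
{"op": "step_arm", "data": {
  "motion": [
    [[1, 0.3, 0, 0, 0], [1, 0.3, 0, 0, 0], [1, 0.3, 0, 0, 0], [1, 0.1, 0, 0, 0], [1, 0, 0, 0, 0]]
  ]
}}

```text
clock: 17.45
eef_pos: [529.9, 149.3, 264.8]
orientation: [-0.495, 0.869, 0.0, 0.0]
wrist_force: [0.7, 0.3, 0.3]
grip_width: -0.0
```

```bash
python3 -c "
from h import *
go(528.9,147.4,264)"
```

```text
pos [529.9 149.3 264.8] xang -120.7 F [0.67 0.28 0.28] tool shift cm [ 0.21 -0.    0.08] t 17.45
```

Now I'll move forward 0.5 mm per row, two rows at a time.

Call:
{"op": "step_arm", "data": {
  "motion": [
    [[1, 0.05, 0, 0, 0], [1, 0.05, 0, 0, 0]]
  ]
}}

```text
clock: 17.7
eef_pos: [529.4, 148.6, 264.6]
orientation: [-0.495, 0.869, 0.0, -0.0]
wrist_force: [0.7, 0.5, 0.2]
grip_width: 0.2
```

Call:
{"op": "step_arm", "data": {
  "motion": [
    [[1, 0.05, 0, 0, 0], [1, 0.05, 0, 0, 0]]
  ]
}}

```text
clock: 17.95
eef_pos: [528.9, 147.6, 264.7]
orientation: [-0.495, 0.869, 0.0, -0.0]
wrist_force: [0.9, -0.1, -0.3]
grip_width: 0.2
```

Call:
{"op": "step_arm", "data": {
  "motion": [
    [[1, 0.05, 0, 0, 0]]
  ]
}}

```text
clock: 18.08
eef_pos: [528.8, 147.5, 264.7]
orientation: [-0.495, 0.869, 0.0, 0.0]
wrist_force: [1.9, 1.5, -2.1]
grip_width: 0.2
```

Call:
{"op": "step_arm", "data": {
  "motion": [
    [[1, 0.05, 0.01, 0, -0.3]]
  ]
}}

```text
clock: 18.2
eef_pos: [528.6, 147.4, 264.8]
orientation: [-0.497, 0.868, 0.0, 0.001]
wrist_force: [3.1, 3.5, -2.4]
grip_width: -0.2
```

Call:
{"op": "step_arm", "data": {
  "motion": [
    [[1, 0.05, 0.01, 0, -0.3]]
  ]
}}

```text
clock: 18.32
eef_pos: [528.3, 147.1, 264.8]
orientation: [-0.5, 0.866, 0.0, 0.001]
wrist_force: [2.6, 3.8, -3.2]
grip_width: -0.3
```

Call:
{"op": "step_arm", "data": {
  "motion": [
    [[1, 0.05, 0.01, 0, -0.3]]
  ]
}}

```text
clock: 18.45
eef_pos: [527.9, 146.6, 264.8]
orientation: [-0.502, 0.865, 0.0, 0.001]
wrist_force: [3.5, 3.5, -2.5]
grip_width: -0.1
```

Call:
{"op": "step_arm", "data": {
  "motion": [
    [[1, 0.05, 0.01, 0, -0.3], [1, 0.05, 0.01, 0, -0.3]]
  ]
}}

```text
clock: 18.7
eef_pos: [527.1, 145.5, 264.8]
orientation: [-0.506, 0.862, 0.0, 0.0]
wrist_force: [2.7, 2.9, -2.9]
grip_width: 0.1
```

Call:
{"op": "step_arm", "data": {
  "motion": [
    [[1, 0.05, 0.01, 0, -0.3], [1, 0.05, 0.01, 0, -0.3]]
  ]
}}

```text
clock: 18.95
eef_pos: [526.4, 144.7, 264.8]
orientation: [-0.511, 0.86, 0.0, 0.0]
wrist_force: [2.0, 3.0, -1.9]
grip_width: 0.0
```

Call:
{"op": "step_arm", "data": {
  "motion": [
    [[1, 0.05, 0.01, 0, -0.3], [1, 0.05, 0.01, 0, -0.3]]
  ]
}}

```text
clock: 19.2
eef_pos: [525.7, 143.8, 264.7]
orientation: [-0.515, 0.857, 0.0, 0.0]
wrist_force: [3.4, 5.4, -2.1]
grip_width: 0.5
```

Call:
{"op": "step_arm", "data": {
  "motion": [
    [[1, 0.05, 0.01, 0, -0.3]]
  ]
}}

```text
clock: 19.32
eef_pos: [525.3, 143.4, 264.7]
orientation: [-0.517, 0.856, 0.0, 0.0]
wrist_force: [3.2, 3.8, -1.7]
grip_width: 0.2
```

Call:
{"op": "step_arm", "data": {
  "motion": [
    [[1, 0.05, 0.01, 0, -0.3]]
  ]
}}

```text
clock: 19.45
eef_pos: [525.0, 143.0, 264.7]
orientation: [-0.52, 0.854, 0.0, 0.0]
wrist_force: [2.5, 3.4, -1.1]
grip_width: -0.1
```

Call:
{"op": "step_arm", "data": {
  "motion": [
    [[1, 0.05, 0.01, 0, -0.3], [1, 0.05, 0.01, 0, -0.3], [1, 0.05, 0.01, 0, -0.3]]
  ]
}}

```text
clock: 19.82
eef_pos: [524.1, 141.8, 264.7]
orientation: [-0.526, 0.85, 0.0, 0.0]
wrist_force: [3.2, 4.2, -2.4]
grip_width: 0.2
```

Call:
{"op": "step_arm", "data": {
  "motion": [
    [[1, 0.05, 0.01, 0, -0.3], [1, 0.05, 0.01, 0, -0.3], [1, 0.05, 0.01, 0, -0.3]]
  ]
}}

```text
clock: 20.2
eef_pos: [523.2, 140.6, 264.7]
orientation: [-0.533, 0.846, 0.0, 0.0]
wrist_force: [2.5, 4.9, -1.1]
grip_width: 0.2
```

Call:
{"op": "step_arm", "data": {
  "motion": [
    [[1, 0.05, 0.01, 0, -0.3], [1, 0.05, 0.01, 0, -0.3], [1, 0.05, 0.01, 0, -0.3]]
  ]
}}

```text
clock: 20.58
eef_pos: [522.3, 139.4, 264.7]
orientation: [-0.54, 0.842, 0.0, 0.0]
wrist_force: [3.8, 4.6, -1.8]
grip_width: -0.2
```

Call:
{"op": "step_arm", "data": {
  "motion": [
    [[1, 0.05, 0.01, 0, -0.3], [1, 0.05, 0.01, 0, -0.3]]
  ]
}}

```text
clock: 20.82
eef_pos: [521.7, 138.7, 264.8]
orientation: [-0.544, 0.839, 0.0, 0.0]
wrist_force: [3.8, 5.8, -2.4]
grip_width: 0.3
```

Call:
{"op": "step_arm", "data": {
  "motion": [
    [[1, 0.05, 0.01, 0, -0.3], [1, 0.05, 0.01, 0, -0.3]]
  ]
}}

```text
clock: 21.08
eef_pos: [521.1, 137.7, 264.7]
orientation: [-0.548, 0.836, -0.0, 0.0]
wrist_force: [1.2, 4.7, -0.2]
grip_width: 0.0
```

Call:
{"op": "step_arm", "data": {
  "motion": [
    [[1, 0.05, 0.01, 0, -0.3], [1, 0.05, 0.01, 0, -0.3]]
  ]
}}

```text
clock: 21.32
eef_pos: [520.4, 136.6, 264.7]
orientation: [-0.553, 0.833, -0.0, -0.0]
wrist_force: [1.8, 2.8, -0.2]
grip_width: 0.0
```

Call:
{"op": "step_arm", "data": {
  "motion": [
    [[1, 0, 0, 0, 0]]
  ]
}}

```text
clock: 21.45
eef_pos: [520.3, 136.5, 264.6]
orientation: [-0.553, 0.833, -0.0, -0.0]
wrist_force: [1.7, 1.9, 0.3]
grip_width: 0.0
```

Call:
{"op": "step_arm", "data": {
  "motion": [
    [[1, 0, 0, 0, 0]]
  ]
}}

```text
clock: 21.58
eef_pos: [520.3, 136.4, 264.6]
orientation: [-0.552, 0.834, -0.0, -0.0]
wrist_force: [1.1, 1.8, 0.3]
grip_width: 0.2
```

```bash
python3 - <<'E'
from h import *
go(576,178,263)
p,_=bot.capture("side"); np.savez("side6.npz",p=p);a=p[220:300,260:380]
cv2.imwrite("pics/side6.png",cv2.resize(a,None,fx=6.6,fy=6.6,interpolation=cv2.INTER_CUBIC)[:,:,::-1])
E
```

```text
pos [520.3 136.4 264.6] xang -112.9 F [1.09 1.84 0.33] tool shift cm [-6.   -3.51  0.16] t 21.575
```

View pics/side6.png

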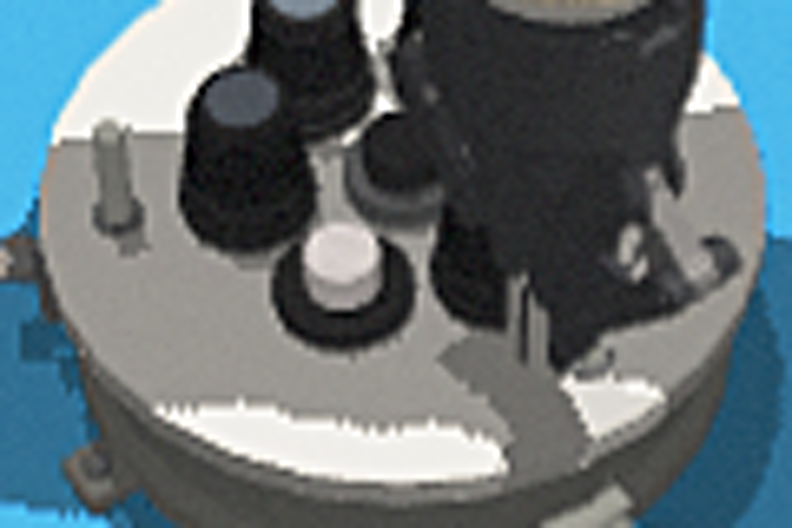

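```bash
python3 - <<'E'
from h import *
A=np.array([598,83.5])
f=lambda b:((b[0]+.5)/6.6+259.5,(b[1]+.5)/6.6+219.5)
for nm,z,a,b in(("pin top",117,(107,95),(110,127)),("pin base",75,(122,190),(118,222)),("spigot top",97,(321,238),(343,242)),("barrel top",124,(236,78),(242,97)),("pin0 base",75,(551,383),(597,364))):
    r=[]
    for q in(a,b):
        X=onz("side",[f(q)],z)[0];d=X[:2]-A;r.append((round(np.degrees(np.arctan2(d[1],d[0])),1),round(np.hypot(*d),1)))
    print(nm,r,r[1][0]-r[0][0])
E
```

```text
pin top [(np.float64(27.2), np.float64(93.8)), (np.float64(35.6), np.float64(92.8))] 8.400000000000002
pin base [(np.float64(29.0), np.float64(92.3)), (np.float64(37.3), np.float64(94.0))] 8.299999999999997
spigot top [(np.float64(85.2), np.float64(49.3)), (np.float64(93.3), np.float64(47.5))] 8.099999999999994
barrel top [(np.float64(26.5), np.float64(52.9)), (np.float64(35.5), np.float64(51.2))] 9.0
pin0 base [(np.float64(145.9), np.float64(92.6)), (np.float64(155.7), np.float64(94.4))] 9.799999999999983
```

The plate followed the tool with about 8.4° against 8.5°, for about 33° in total, and no jump has happened yet. I'll keep going.

Call:
{"op": "step_arm", "data": {
  "motion": [
    [[1, 0.05, 0.01, 0, -0.3], [1, 0.05, 0.01, 0, -0.3]]
  ]
}}

```text
clock: 21.88
eef_pos: [519.9, 136.0, 264.7]
orientation: [-0.557, 0.83, 0.0, 0.0]
wrist_force: [1.5, 1.5, -0.1]
grip_width: -0.3
```

Call:
{"op": "step_arm", "data": {
  "motion": [
    [[1, 0.05, 0.01, 0, -0.3], [1, 0.05, 0.01, 0, -0.3]]
  ]
}}

```text
clock: 22.12
eef_pos: [519.1, 134.7, 264.5]
orientation: [-0.561, 0.828, -0.0, -0.001]
wrist_force: [0.5, 0.4, 0.0]
grip_width: -0.3
```

Call:
{"op": "step_arm", "data": {
  "motion": [
    [[1, 0.05, 0.01, 0, -0.3], [1, 0.05, 0.01, 0, -0.3]]
  ]
}}

```text
clock: 22.38
eef_pos: [518.6, 134.1, 264.6]
orientation: [-0.566, 0.825, 0.0, -0.0]
wrist_force: [-0.1, -0.2, 0.5]
grip_width: 0.1
```

The force is now zero, so the plate has left the finger and the detent has dropped. I'll stop, back off and lift.

Call:
{"op": "step_arm", "data": {
  "motion": [
    [[1, -0.3, 0.1, 0, 0], [1, -0.5, 0.1, 0, 0], [1, 0, 0, -4, 0], [1, 0, 0, -4, 0], [1, 0, 0, -4, 0], [1, 0, 0, -4, 0], [1, 0, 0, 0, 0]]
  ]
}}

```text
clock: 23.25
eef_pos: [520.4, 143.2, 428.1]
orientation: [-0.566, 0.825, -0.001, 0.003]
wrist_force: [-0.3, 0.3, -1.6]
grip_width: 0.0
```

Call:
{"op": "step_arm", "data": {
  "motion": [
    [[1, 0, 0, 0, 10], [1, 0, 0, 0, 10], [1, 0, 0, 0, 10], [1, 0, 0, 0, 10], [1, 0, 0, 0, 10], [1, 0, 0, 0, 10], [1, 0, 0, 0, 8], [1, 0, 0, 0, 0]]
  ]
}}

```text
clock: 24.25
eef_pos: [519.6, 142.8, 423.7]
orientation: [-0.009, 1.0, -0.0, -0.001]
wrist_force: [-0.3, -0.5, 0.4]
grip_width: 0.1
```

```bash
python3 -c "
from h import *
go(599,-106,360)"
```

```text
pos [519.6 142.8 423.7] xang -179.0 F [-0.32 -0.46  0.44] tool shift cm [ -7.52 -25.01   6.38] t 24.25
```

Call:
{"op": "step_arm", "data": {
  "motion": [
    [[1, -1, -3.6, 0, 1], [1, -1.1, -3.6, 0, 0], [1, -1.1, -3.6, 0, 0], [1, -1.1, -3.6, 0, 0], [1, -1.1, -3.6, 0, 0], [1, -1.1, -3.6, 0, 0], [1, -1.1, -3.5, 0, 0], [1, 0, 0, 0, 0]]
  ]
}}

```text
clock: 25.25
eef_pos: [596.0, -111.8, 423.8]
orientation: [0.002, 1.0, -0.001, -0.001]
wrist_force: [0.7, 1.1, -0.4]
grip_width: -0.0
```

```bash
python3 - <<'E'
from h import *
go(600,-106,350)
for n in("top","side"):
    p,_=bot.capture(n); np.savez(n+"7.npz",p=p)
    a=p[180:300,260:420] if n=="top" else p[155:315,250:410]
    cv2.imwrite(f"pics/{n}7.png",cv2.resize(a,(800,600) if n=="top" else (600,600),interpolation=cv2.INTER_CUBIC)[:,:,::-1])
E
```

```text
pos [ 596.  -111.8  423.8] xang 179.8 F [ 0.68  1.14 -0.39] tool shift cm [-0.41  0.6   7.38] t 25.25
```

View pics/side7.png

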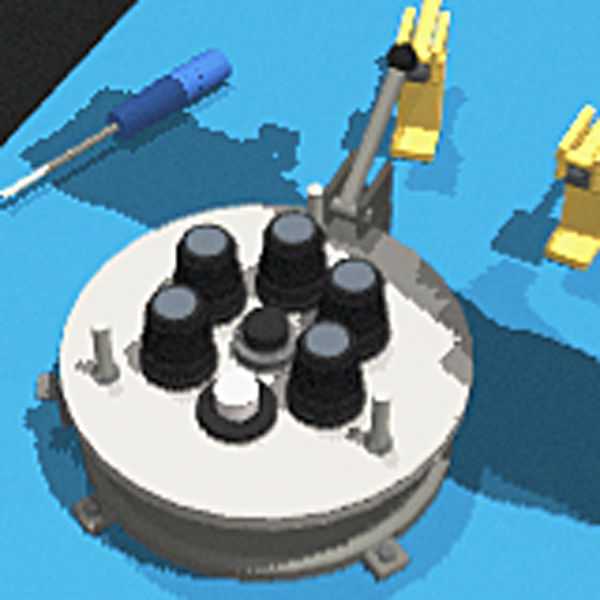

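View pics/top7.png

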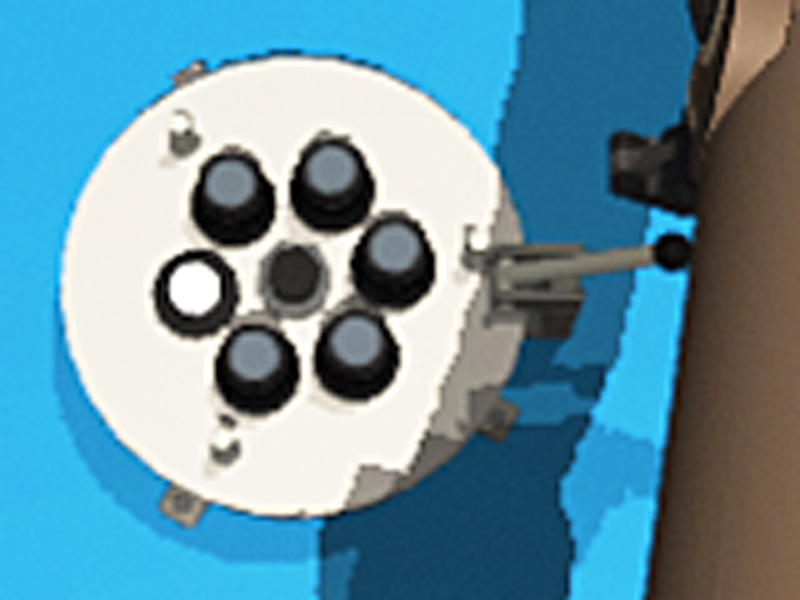

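```bash
python3 - <<'E'
from h import *
A=np.array([598,83.5])
T=lambda x,y:((x+.5)/5+260-.5,(y+.5)/5+180-.5)
S=lambda x,y:((x+.5)/3.75+250-.5,(y+.5)/3.75+155-.5)
def ang(n,f,b,z):
    X=onz(n,[f(*b)],z)[0];d=X[:2]-A;return np.degrees(np.arctan2(d[1],d[0]))
for z,n,f,l in((117,"top",T,[("far",(214,98),(181,118)),("left",(190,405),(225,432))]),(117,"side",S,[("far",(98,303),(99,331)),("left",(350,410),(380,401))]),
 (97,"top",T,[("spig",(194,266),(196,288))]),(124,"top",T,[("b far",(248,172),(232,183)),("b left",(236,347),(254,355)),("b near",(337,351),(355,340))]),
 (124,"side",S,[("b",(174,289),(178,304)),("b2",(312,351),(327,338))])):
    for nm,a,b in l: print(n,nm,round(ang(n,f,b,z)-ang(n,f,a,z),1))
E
```

```text
top far 12.2
top left 13.6
side far 12.6
side left 10.2
top spig 13.2
top b far 11.7
top b left 10.5
top b near 11.3
side b 12.9
side b2 13.7
```

The plate advanced another 12° or so (about 37° in total) while the finger moved 10.3° and lost all force. The ball pulled the plate in, within the stated 15–45°. Next is the lever: the knob is at about (600,-100,151).

Call:
{"op": "step_arm", "data": {
  "motion": [
    [[1, -0.4, 1, 2, 0], [1, 0, 0, 3, 0], [1, 0, 0, 2.2, 0], [1, 0, 0, 0, 0], [1, 0, 0, 0, 0]]
  ]
}}

```text
clock: 25.98
eef_pos: [600.3, -97.8, 353.6]
orientation: [0.0, 1.0, 0.0, 0.001]
wrist_force: [0.0, 0.1, 0.4]
grip_width: 0.0
```

```bash
python3 - <<'E'
from h import *
go(600,-102,334)
for n in("top","side"):
    p,_=bot.capture(n)
    a=p[180:300,320:480] if n=="top" else p[110:230,300:460]
    cv2.imwrite(f"pics/{n}8.png",cv2.resize(a,(800,600),interpolation=cv2.INTER_CUBIC)[:,:,::-1])
E
```

```text
pos [600.3 -97.8 353.6] xang 180.0 F [0.05 0.05 0.45] tool shift cm [ 0.03 -0.42  1.96] t 25.975
```

View pics/side8.png

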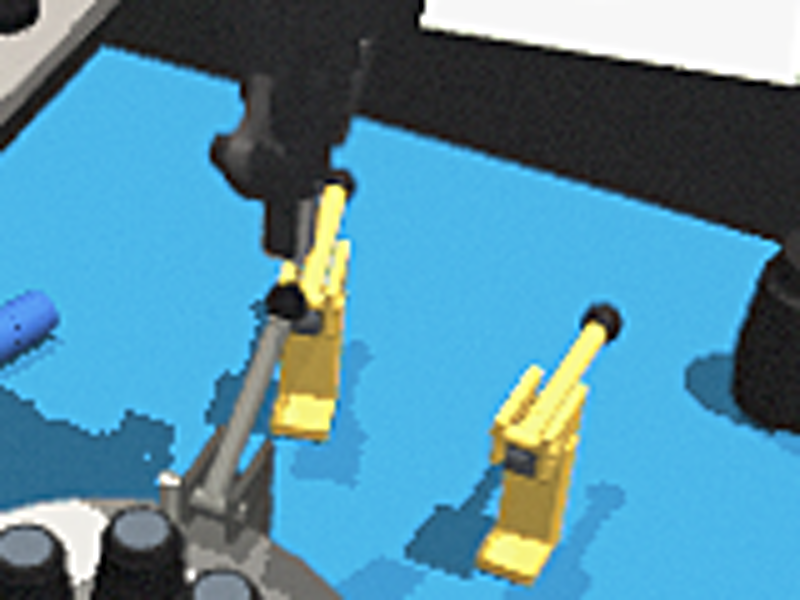

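The side view shows the fingertip at crop (285,255) straight above the grey knob at (287,297). The yellow lever stands behind, clear of it. Now down slowly.

Call:
{"op": "step_arm", "data": {
  "motion": [
    [[1, 0, -0.4, 0.5, 0], [1, 0, 0, 0.5, 0], [1, 0, 0, 0.3, 0], [1, 0, 0, 0, 0]]
  ]
}}

```text
clock: 26.58
eef_pos: [599.9, -102.5, 339.2]
orientation: [0.001, 1.0, 0.0, -0.0]
wrist_force: [-0.7, -0.8, 0.1]
grip_width: 0.0
```

Call:
{"op": "step_arm", "data": {
  "motion": [
    [[1, 0, 0, 0.2, 0], [1, 0, 0, 0.2, 0], [1, 0, 0, 0.2, 0]]
  ]
}}

```text
clock: 26.95
eef_pos: [600.1, -103.5, 334.1]
orientation: [0.001, 1.0, -0.001, 0.0]
wrist_force: [-0.4, -4.7, 5.6]
grip_width: 0.1
```

Call:
{"op": "step_arm", "data": {
  "motion": [
    [[1, 0, 0, 0.2, 0], [1, 0, 0, 0.2, 0], [1, 0, 0, 0.2, 0]]
  ]
}}

```text
clock: 27.32
eef_pos: [600.1, -102.7, 327.8]
orientation: [0.001, 1.0, -0.0, 0.0]
wrist_force: [-1.0, -2.6, 3.2]
grip_width: 0.1
```

Call:
{"op": "step_arm", "data": {
  "motion": [
    [[1, 0, -0.05, 0.1, 0], [1, 0, -0.05, 0.1, 0], [1, 0, -0.05, 0.1, 0]]
  ]
}}

```text
clock: 27.7
eef_pos: [600.0, -103.8, 324.5]
orientation: [0.001, 1.0, 0.0, -0.0]
wrist_force: [0.6, -3.1, 2.3]
grip_width: 0.0
```

Call:
{"op": "step_arm", "data": {
  "motion": [
    [[1, 0, -0.05, 0.1, 0], [1, 0, -0.05, 0.1, 0], [1, 0, 0, 0, 0]]
  ]
}}

```text
clock: 28.08
eef_pos: [599.9, -104.9, 322.5]
orientation: [0.001, 1.0, 0.0, -0.0]
wrist_force: [0.5, -1.1, 0.8]
grip_width: -0.1
```

Call:
{"op": "step_arm", "data": {
  "motion": [
    [[1, 0, -0.05, 0.1, 0], [1, 0, -0.05, 0.1, 0], [1, 0, 0, 0, 0]]
  ]
}}

```text
clock: 28.45
eef_pos: [599.9, -105.9, 320.5]
orientation: [0.001, 1.0, 0.0, -0.0]
wrist_force: [1.7, 0.2, 0.8]
grip_width: -0.0
```

Call:
{"op": "step_arm", "data": {
  "motion": [
    [[1, 0, -0.05, 0.1, 0], [1, 0, -0.05, 0.1, 0], [1, 0, 0, 0, 0]]
  ]
}}

```text
clock: 28.82
eef_pos: [599.9, -107.0, 318.5]
orientation: [0.001, 1.0, 0.0, -0.0]
wrist_force: [0.2, -0.5, 2.0]
grip_width: -0.0
```

Call:
{"op": "step_arm", "data": {
  "motion": [
    [[1, 0, -0.04, 0.1, 0], [1, 0, -0.04, 0.1, 0], [1, 0, 0, 0, 0]]
  ]
}}

```text
clock: 29.2
eef_pos: [599.9, -107.9, 316.5]
orientation: [0.001, 1.0, 0.0, -0.0]
wrist_force: [0.5, -1.0, 1.1]
grip_width: 0.3
```

Call:
{"op": "step_arm", "data": {
  "motion": [
    [[1, 0, -0.04, 0.1, 0], [1, 0, -0.04, 0.1, 0], [1, 0, 0, 0, 0]]
  ]
}}

```text
clock: 29.58
eef_pos: [599.9, -108.7, 314.6]
orientation: [0.001, 1.0, 0.0, -0.0]
wrist_force: [0.3, -0.5, 1.1]
grip_width: -0.0
```

Call:
{"op": "step_arm", "data": {
  "motion": [
    [[1, 0, -0.04, 0.1, 0], [1, 0, -0.04, 0.1, 0], [1, 0, 0, 0, 0]]
  ]
}}

```text
clock: 29.95
eef_pos: [600.0, -109.4, 312.6]
orientation: [0.001, 1.0, 0.0, -0.0]
wrist_force: [1.1, -1.2, 0.5]
grip_width: 0.0
```

Call:
{"op": "step_arm", "data": {
  "motion": [
    [[1, 0, -0.04, 0.1, 0], [1, 0, -0.04, 0.1, 0], [1, 0, 0, 0, 0]]
  ]
}}

```text
clock: 30.32
eef_pos: [600.0, -110.2, 310.6]
orientation: [0.001, 1.0, 0.0, -0.0]
wrist_force: [0.2, -0.5, 0.9]
grip_width: -0.1
```

Call:
{"op": "step_arm", "data": {
  "motion": [
    [[1, 0, -0.03, 0.1, 0], [1, 0, -0.03, 0.1, 0], [1, 0, 0, 0, 0]]
  ]
}}

```text
clock: 30.7
eef_pos: [600.0, -110.9, 308.6]
orientation: [0.001, 1.0, -0.0, 0.0]
wrist_force: [-0.3, -2.4, 1.9]
grip_width: -0.2
```

Call:
{"op": "step_arm", "data": {
  "motion": [
    [[1, 0, -0.03, 0.1, 0], [1, 0, 0, 0, 0]]
  ]
}}

```text
clock: 30.95
eef_pos: [600.0, -111.2, 307.7]
orientation: [0.001, 1.0, -0.0, 0.0]
wrist_force: [-0.5, -1.4, 2.0]
grip_width: 0.0
```

Call:
{"op": "step_arm", "data": {
  "motion": [
    [[1, 0, -0.03, 0.1, 0], [1, 0, 0, 0, 0]]
  ]
}}

```text
clock: 31.2
eef_pos: [600.0, -111.6, 306.7]
orientation: [0.001, 1.0, -0.0, 0.0]
wrist_force: [-0.1, -2.7, 2.8]
grip_width: 0.1
```

Call:
{"op": "step_arm", "data": {
  "motion": [
    [[1, 0, -0.03, 0.1, 0], [1, 0, 0, 0, 0]]
  ]
}}

```text
clock: 31.45
eef_pos: [600.0, -111.9, 305.7]
orientation: [0.001, 1.0, -0.0, 0.0]
wrist_force: [-1.3, -2.1, 3.4]
grip_width: -0.3
```

Stiffness is growing, so the cam has met the rim. I'll continue in single millimetres.

Call:
{"op": "step_arm", "data": {
  "motion": [
    [[1, 0, -0.03, 0.1, 0], [1, 0, 0, 0, 0]]
  ]
}}

```text
clock: 31.7
eef_pos: [600.0, -112.3, 304.7]
orientation: [0.001, 1.0, -0.0, 0.0]
wrist_force: [0.2, -3.2, 3.7]
grip_width: -0.2
```

Call:
{"op": "step_arm", "data": {
  "motion": [
    [[1, 0, -0.03, 0.1, 0], [1, 0, 0, 0, 0]]
  ]
}}

```text
clock: 31.95
eef_pos: [600.0, -112.6, 303.7]
orientation: [0.001, 1.0, -0.0, 0.0]
wrist_force: [-0.8, -3.5, 4.5]
grip_width: 0.2
```

Call:
{"op": "step_arm", "data": {
  "motion": [
    [[1, 0, -0.03, 0.1, 0], [1, 0, 0, 0, 0]]
  ]
}}

```text
clock: 32.2
eef_pos: [600.0, -112.9, 302.9]
orientation: [0.001, 1.0, -0.0, 0.0]
wrist_force: [-0.8, -4.2, 5.3]
grip_width: -0.1
```

Reaction fy shows the tool dragging inward on the knob. I'll shift outward to relieve it so the reading is a clean press.

Call:
{"op": "step_arm", "data": {
  "motion": [
    [[1, 0, -0.08, 0, 0], [1, 0, 0, 0, 0]]
  ]
}}

```text
clock: 32.45
eef_pos: [600.0, -113.2, 302.9]
orientation: [0.001, 1.0, 0.0, 0.0]
wrist_force: [-0.7, -2.2, 6.3]
grip_width: -0.2
```

Call:
{"op": "step_arm", "data": {
  "motion": [
    [[1, 0, -0.08, 0, 0], [1, 0, 0, 0, 0]]
  ]
}}

```text
clock: 32.7
eef_pos: [600.1, -113.4, 302.8]
orientation: [0.001, 1.0, 0.001, 0.0]
wrist_force: [-0.1, -0.4, 5.5]
grip_width: 0.1
```

Call:
{"op": "step_arm", "data": {
  "motion": [
    [[1, 0, -0.05, 0.1, 0], [1, 0, 0, 0, 0]]
  ]
}}

```text
clock: 32.95
eef_pos: [600.0, -113.9, 301.7]
orientation: [0.001, 1.0, 0.001, -0.0]
wrist_force: [-1.2, 0.5, 5.4]
grip_width: -0.1
```

Call:
{"op": "step_arm", "data": {
  "motion": [
    [[1, 0, -0.05, 0.1, 0], [1, 0, 0, 0, 0]]
  ]
}}

```text
clock: 33.2
eef_pos: [600.1, -114.3, 300.8]
orientation: [0.001, 1.0, 0.001, 0.0]
wrist_force: [-0.5, -0.6, 5.4]
grip_width: 0.1
```

Call:
{"op": "step_arm", "data": {
  "motion": [
    [[1, 0, 0, 0, 0]]
  ]
}}

```text
clock: 33.33
eef_pos: [600.1, -114.2, 300.8]
orientation: [0.001, 1.0, 0.001, 0.0]
wrist_force: [-1.0, -0.3, 5.1]
grip_width: 0.2
```

Call:
{"op": "step_arm", "data": {
  "motion": [
    [[1, 0, -0.04, 0.1, 0], [1, 0, 0, 0, 0]]
  ]
}}

```text
clock: 33.58
eef_pos: [600.1, -114.6, 299.7]
orientation: [0.001, 1.0, 0.001, -0.0]
wrist_force: [-0.7, -0.3, 4.3]
grip_width: 0.0
```

Call:
{"op": "step_arm", "data": {
  "motion": [
    [[1, 0, -0.04, 0.1, 0], [1, 0, 0, 0, 0]]
  ]
}}

```text
clock: 33.83
eef_pos: [600.1, -115.0, 298.7]
orientation: [0.0, 1.0, 0.001, -0.0]
wrist_force: [-1.1, 0.5, 5.7]
grip_width: 0.1
```

Call:
{"op": "step_arm", "data": {
  "motion": [
    [[1, 0, -0.04, 0.1, 0], [1, 0, 0, 0, 0]]
  ]
}}

```text
clock: 34.08
eef_pos: [600.1, -115.3, 297.9]
orientation: [0.0, 1.0, 0.001, 0.0]
wrist_force: [-1.0, 0.7, 7.0]
grip_width: -0.2
```

Call:
{"op": "step_arm", "data": {
  "motion": [
    [[1, 0, -0.02, 0.1, 0], [1, 0, 0, 0, 0]]
  ]
}}

```text
clock: 34.33
eef_pos: [600.1, -115.5, 296.8]
orientation: [0.0, 1.0, 0.001, 0.0]
wrist_force: [-0.1, -0.5, 4.3]
grip_width: -0.0
```

Call:
{"op": "step_arm", "data": {
  "motion": [
    [[1, 0, 0, 0, 0]]
  ]
}}

```text
clock: 34.45
eef_pos: [600.0, -115.6, 296.6]
orientation: [0.0, 1.0, 0.001, -0.0]
wrist_force: [-0.5, 1.0, 3.5]
grip_width: -0.2
```

Call:
{"op": "step_arm", "data": {
  "motion": [
    [[1, 0, 0, 0, 0]]
  ]
}}

```text
clock: 34.58
eef_pos: [600.1, -115.7, 296.6]
orientation: [0.001, 1.0, 0.001, -0.0]
wrist_force: [-0.4, 2.3, 4.1]
grip_width: 0.1
```

Call:
{"op": "step_arm", "data": {
  "motion": [
    [[1, 0, -0.02, 0.05, 0], [1, 0, -0.01, 0.05, 0]]
  ]
}}

```text
clock: 34.83
eef_pos: [600.1, -116.1, 295.7]
orientation: [0.001, 1.0, 0.001, -0.0]
wrist_force: [-0.9, 5.1, 6.1]
grip_width: 0.1
```

Call:
{"op": "step_arm", "data": {
  "motion": [
    [[1, 0, -0.01, 0.05, 0]]
  ]
}}

```text
clock: 34.95
eef_pos: [600.1, -116.2, 295.3]
orientation: [0.001, 1.0, 0.001, 0.0]
wrist_force: [-0.2, 3.5, 7.0]
grip_width: -0.2
```

Call:
{"op": "step_arm", "data": {
  "motion": [
    [[1, 0, -0.01, 0.05, 0]]
  ]
}}

```text
clock: 35.08
eef_pos: [600.1, -116.3, 294.9]
orientation: [0.001, 1.0, 0.001, 0.0]
wrist_force: [-1.3, 4.0, 8.0]
grip_width: -0.3
```

Call:
{"op": "step_arm", "data": {
  "motion": [
    [[1, 0, 0, 0, 0]]
  ]
}}

```text
clock: 35.2
eef_pos: [600.1, -116.3, 294.9]
orientation: [0.001, 1.0, 0.001, 0.0]
wrist_force: [-0.6, 5.0, 6.7]
grip_width: 0.1
```

Call:
{"op": "step_arm", "data": {
  "motion": [
    [[1, 0, 0.05, 0, 0]]
  ]
}}

```text
clock: 35.33
eef_pos: [600.1, -116.1, 294.9]
orientation: [0.001, 1.0, 0.0, 0.0]
wrist_force: [-0.0, 3.0, 5.8]
grip_width: -0.2
```

Call:
{"op": "step_arm", "data": {
  "motion": [
    [[1, 0, 0.06, 0, 0], [1, 0, 0, 0, 0]]
  ]
}}

```text
clock: 35.58
eef_pos: [600.0, -116.0, 294.9]
orientation: [0.001, 1.0, 0.0, 0.0]
wrist_force: [-0.2, 1.6, 6.4]
grip_width: 0.0
```

Call:
{"op": "step_arm", "data": {
  "motion": [
    [[1, 0, 0.03, 0, 0], [1, 0, 0, 0, 0]]
  ]
}}

```text
clock: 35.83
eef_pos: [600.0, -115.9, 294.9]
orientation: [0.001, 1.0, -0.0, 0.0]
wrist_force: [-0.0, 1.4, 5.0]
grip_width: -0.1
```

Call:
{"op": "step_arm", "data": {
  "motion": [
    [[1, 0, 0, 0.04, 0]]
  ]
}}

```text
clock: 35.95
eef_pos: [600.1, -115.9, 294.7]
orientation: [0.001, 1.0, -0.0, 0.0]
wrist_force: [-1.5, 2.5, 8.5]
grip_width: -0.0
```

Call:
{"op": "step_arm", "data": {
  "motion": [
    [[1, 0, -0.01, 0.04, 0]]
  ]
}}

```text
clock: 36.08
eef_pos: [600.1, -116.0, 294.5]
orientation: [0.001, 1.0, -0.0, 0.0]
wrist_force: [-2.4, 1.2, 9.7]
grip_width: 0.3
```

Call:
{"op": "step_arm", "data": {
  "motion": [
    [[1, 0, 0, 0.04, 0]]
  ]
}}

```text
clock: 36.2
eef_pos: [600.0, -116.0, 294.2]
orientation: [0.001, 1.0, -0.0, 0.0]
wrist_force: [-2.4, 1.8, 9.9]
grip_width: 0.2
```

The press reads about 9–10 N, which is hand tight. I'll release straight up.

Call:
{"op": "step_arm", "data": {
  "motion": [
    [[1, 0, 0, -0.2, 0], [1, 0, 0, -0.5, 0], [1, 0, 0, -2, 0], [1, 0, 0, -4, 0], [1, 0, 0, -4, 0], [1, 0, 0, -4, 0], [1, 0, 0, 0, 0]]
  ]
}}

```text
clock: 37.08
eef_pos: [600.3, -116.7, 443.7]
orientation: [0.001, 1.0, -0.001, 0.003]
wrist_force: [0.3, -0.1, -0.4]
grip_width: 0.2
```

Call:
{"op": "step_arm", "data": {
  "motion": [
    [[1, 4, -4, 0, 0], [1, 4, -4, 0, 0], [1, 4, -4, 0, 0], [1, 4, -4, 0, 0], [1, 0, 0, 0, 0], [1, 0, 0, 0, 0]]
  ]
}}

```text
clock: 37.83
eef_pos: [439.6, -275.3, 439.7]
orientation: [0.001, 1.0, 0.0, -0.0]
wrist_force: [-0.1, 0.4, 0.5]
grip_width: 0.1
```

```bash
python3 - <<'E'
from h import *
go(600,-102,334)
for n in("top","side"):
    p,_=bot.capture(n); np.savez(n+"9.npz",p=p)
    a=p[180:300,260:420] if n=="top" else p[155:315,250:410]
    cv2.imwrite(f"pics/{n}9.png",cv2.resize(a,(800,600) if n=="top" else (600,600),interpolation=cv2.INTER_CUBIC)[:,:,::-1])
E
```

```text
pos [ 439.6 -275.3  439.7] xang 179.9 F [-0.11  0.36  0.47] tool shift cm [-16.    17.36  10.57] t 37.825
```

View pics/side9.png

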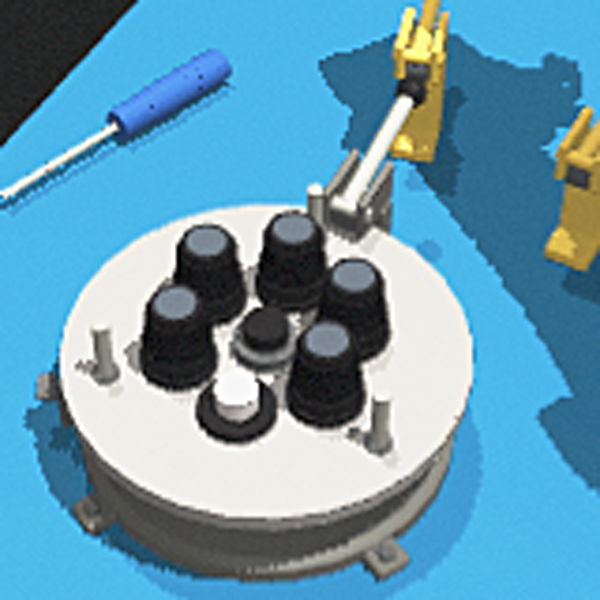

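View pics/top9.png

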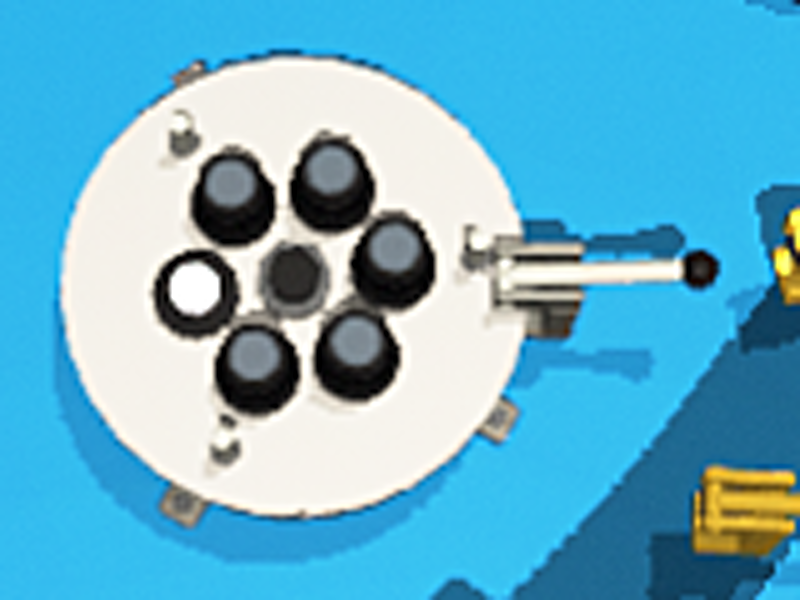

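```bash
python3 - <<'E'
from h import *
X,e=tri((701.5/5+259.5,270.5/5+179.5),(412.5/3.75+249.5,86/3.75+154.5))
print(X,e,np.degrees(np.arctan2(X[2]-95,83.5-105-X[1])))
for n in("top","side"):
    a=np.load(n+"7.npz")["p"].astype(int);b=np.load(n+"9.npz")["p"].astype(int)
    r=(slice(205,280),slice(275,345)) if n=="top" else (slice(215,295),slice(270,340))
    print(n,"plate diff px",(np.abs(a-b)[r].max(-1)>60).sum())
E
```

```text
[ 598.70298525 -116.69193914  117.30913244] 5.575616191654338 13.189767261395465
top plate diff px 103
side plate diff px 16
```

```bash
python3 -c "
from station import bot
print(bot.job_done(), bot.get_obs()['clock'])"
```

```text
the job is handed in; nothing more can be done
the job is handed in; nothing more can be done
```

I turned the plate counter-clockwise into what looks like the next notch, then pressed the grey clamp lever down to about hand tight. The job was handed in at about 38 s, and the system reported no verdict.

**Turning the plate:** I pushed pin0 with the shut fingers. I first stopped after about 25°, thinking the detent had dropped. The images and a second touch showed it had not, so I pushed on slowly. At about 37° in total the push force fell to zero, and in the images the plate had turned about 2° further than the finger. That fits the detent drawing it in, within the stated 15 to 45°. I could not see the release tab in either camera, so the drop rests on force and plate angle alone.

**Clamping:** The cam met the rim at about 18° above level. I pressed until the reading was 9 to 10 N and then released. The readings scattered by 1 to 2 N and relaxed to 5 to 7 N when the arm held still. The last push touched 9.9 N vertically, about 10 N at the knob counting a small sideways part, so it may sit at the top of the 7 to 10 N range.

**Last checks:**
- **Lever:** it stayed down after release, at about 13° above level in the images and about 10° by tool height.
- **Plate:** the barrels and pins look unmoved by the clamping. A rough pixel comparison flagged about 100 changed pixels in the top view; I put these down to shadows but did not check.
- **Loose parts:** I steered clear of them and did not measure them again at the end.

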